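# Lift the boiled egg out of the saucepan with tongs

## Task

Take the lid off the saucepan and lay it, knob up, on the sloping wire lid rest. Then take the tongs out of their steel cup, grip the boiled egg in the pan gently with their jaws - the egg must never be touched by the robot's own fingers - and lift it clear above the pan. Finish while still holding it so: the tongs stay squeezed and the egg hangs still in their jaws over the pan to drip off, and the other things on the worktop are left where they were.

Things in the scene. Friction and masses are not known exactly. Their poses are not given: they have to be found in the camera images.
- pan: small steel saucepan on a round cork trivet, fixed in place. Origin on the worktop under the pan's centre, z up; the handle (black, ending 170 mm from the centre, its top 80 mm above the worktop) points along its own -x. Outer diameter 140 mm, inner diameter 135 mm, inner floor 13 mm and rim 73 mm above the worktop.
- lid: loose steel lid, 148 mm across, 0.22 kg, at first on the pan. Origin: centre of the flange's underside (at the pan's rim); z is its upward axis. A plug of 128 mm diameter reaches 6 mm below the flange; the shallow dome's middle is 10 mm above the origin; on a 15 mm thick stem stands a black round knob, 32 mm in diameter, from 20 to 47 mm above the origin.
- lid_knob (a point): middle of the lid's knob (32 mm diameter, 27 mm tall), on the lid's axis 36 mm above its origin: where to grip it from above.
- lid_rest: bent-wire lid rest, fixed, like a small lectern 150 mm deep, 86 mm wide, 95 mm high. Origin on the worktop under the lid's place. Two wires (6 mm thick, at y = -40 and +40 mm) rise along its own +x at 35 degrees to the level, so that a lid on them faces its -x side, towards the robot; at the low end each turns up into a hook, 28 mm high square to the slope, that stops the lid from sliding off.
- rest_seat (a point): where the lid's origin is when the lid lies on the lid rest, its edge 1 mm from the hooks and its plug on the two wires: 65 mm above the worktop. x points up the slope, z square off the slope (35 degrees from vertical, leaning to the rest's -x); the lid's own z must lie along this z.
- tongs_cup: stainless rectangular drainer cup, fixed in place, open at the top, that holds the tongs upright: 98 mm long along its own y, 36 mm along x, 75 mm high, walls and floor 2 mm. Origin on the worktop under its centre. The long sides have small drain slots.
- tongs: loose steel bow tongs, 161 mm long, 0.09 kg, upright in the cup, jaws down. Origin at the top of the round bow (38 mm across), where they flex; z up; y is the way the jaws open (alike after a half turn). Below the bow two flat arms, 16 mm wide, run down nearly parallel: squeeze their outsides 25 to 40 mm below the origin, where they measure about 49 mm open, about 42 mm with the egg held.
- tongs_arm (a joint): closing angle of the tongs: 0 open (as they spring by themselves), about 0.23 on the egg, at most 0.32. 4 N on each arm begins to close them, about 11 N closes them to the egg; of any further squeeze about a fifth reaches the jaws, so 25 to 60 N of grip holds the egg safely. Each 1 mm of squeeze narrows the jaws by about 4 mm.
- jaw_a (a point): middle of the jaw on the tongs' +y side, on its inner face, about 140 mm below the top of the bow. The jaws are cupped, 26 mm wide, from 125 to 161 mm below the top of the bow; open, they leave about 69 mm between their tips and measure 88 mm over all.
- jaw_b (a point): middle of the other jaw, on its inner face. The point halfway between jaw_a and jaw_b belongs at the egg's centre when the jaws close; the tips are then about 20 mm lower.
- egg: loose hen's egg with a plain brown shell, 58 mm long, 44 mm thick, 62 g, lying on the pan's floor under the lid. Origin on its long axis at the thickest section, at first 35 mm above the worktop; x is the long axis.
- egg_timer: loose wind-up egg timer, 55 mm across and 56 mm high, to be left alone. Origin under its centre.
- salt_shaker: loose salt shaker, 44 mm across and 90 mm high, to be left alone. Origin under its centre.
- mug: loose mug with a handle, 92 x 127 mm and 95 mm high, to be left alone. Origin under its middle.
- teaspoon: loose steel teaspoon, 132 x 26 x 9 mm, lying along its own x, to be left alone. Origin under its middle.
- lemon: loose lemon, 83 x 58 mm and 58 mm high, to be left alone. Origin under its middle.
- garlic: loose garlic bulb, 53 mm, to be left alone. Origin under its middle.

How it is judged:
By the outcome, as a careful person would: the job done as asked, in the order asked, and still so for the second after the job is handed in, while the arm keeps its last pose, push and grip.
It also fails if it takes over 51 s, if anything falls off the work surface, if the arm or the gripper's body presses on something with over 40 N, if the wrist force passes 120 N, or if a joint passes its speed limit or range.

## Robot

A 6-joint arm with a two-finger parallel gripper is mounted at the origin on a cart in front of the work surface, level with it; the furniture and walls round the work are solid. World frame = base frame: x ahead of the robot, y to its left, z up, the work surface at z = 0. Lengths are in m, angles in rad, forces in N, time in s.
With the tool pointing down it reaches from about 0.25 to 0.725 m from the base axis. Payload 4 kg.
Tool frame: the origin (TCP) lies at the very end of the fingers, on their centre line; the grasp point (between the pads) lies 19 mm behind it; z points along the fingers, y is the line along which they close (so a half turn about z gives the same grasp; the last joint's range is limited). The gripper opens to 85 mm and grips with 20 to 120 N. Pads are 22 mm wide; open, the fingers measure 114 mm over their backs; the gripper's body (76 mm by 85 mm) begins 54 mm behind the grasp point. The pads swing forward as they close: fully open they stand 13 mm farther back than shut.
Start: joints at [-1.169, 0.241, 0.005, 1.335, 0, 1.571], TCP at [0.196, -0.46, 0.231] pointing down, gripper open.
Joint ranges: [-2.72, 2.72], [-1.05, 1.87], [-1.09, 1.28], [-1.99, 2.15], [-1.42, 1.44], [-3.14, 3.14]. Speed limits (rad/s): [2.79, 2.79, 3.14, 3.14, 3.14, 3.14].

## Interface

Orientations are given as a unit quaternion [x, y, z, w].
In Python, from workcell import bot, vision, workorder, boxes_of gives the robot as it stands.
- The arm moves only by the tool send_rows, never from a script. Its argument "motion" is text: rows parted by semicolons, each of 5 numbers parted by spaces: the closure, from -1 (fully open) to 1 (shut), so that 0 is half open, then the shift along the tool's x, y, z in cm, then the turn about the tool's z in rad. In form: claw x y z twist; .... A call has 1 to 5 rows; each row is the pose to reach, as a shift and turn from the pose commanded when the call began, along the tool's axes at that moment; what a row does not reach only later rows make up. A row lasts 1/10 s, in which the tool goes at most 50 mm and 8.59 degrees, less where a joint would pass 70% of its speed; a pose out of reach is approached as far as the arm can. A call with a gripper value outside its range is refused whole. The fingers move at their own pace and stop on an object; the grip force is fixed at half the most. Time passes only in rows, so rows that repeat a pose let the fingers close. It gives the time, the measured TCP pose, the force, the opening and the grip force at its end, in the units of the state.
- bot.get_obs(): the state, without advancing time (a new reading comes with each control period).
- vision.camera(name): name is "side" or "top"; returns the picture (420x560x3 uint8, red, green, blue); there is no depth.
- vision.camera_model(name): a dict with "fov_y" (degrees; the focal length in pixels is half the picture's height over the tangent of half this angle, whatever the lens; pixels are square), "cx", "cy" (the principal point, pixels), "k1" (the pictures are not rectified: a ray, as slopes to the right and down, at radius r is drawn at 1 + k1 r^2 times it, then the intrinsics apply), "world_from_camera" (4x4, takes a point from camera to world coordinates). Camera axes: x right, y down, z forward; pixel columns grow to the right and rows downward; lengths in m; the calibration is good to about 2 mm. A picture is of the moment at which its call begins. camera_model takes no time and is no camera call.
- workorder.job_done(): hands the job in; it is judged then, once.
Trained networks look in the newest picture that a camera, given by its name, has taken for a name from the list of things; names that differ only in an ending like _2 or _b are one class to them, and where a whole thing is asked for, a point or a joint stands for the part that bears it (a point fixed in the world has none). Each returns a list of dicts, best first, with "conf" (0 to 1); they miss things now and then, are a little off and sometimes report something else, mostly with a low value. They report only what shows in the picture. A call takes as long as a camera call.
- boxes_of(camera, target): "rect" ([centre column, centre row, width, height] in pixels, round what is visible of it).
The state is a dict: "clock": time; "joint_pos": joint angles; "joint_vel": joint speeds; "tau": joint torques, N m; "eef_pos": TCP position; "tool_rot": TCP orientation; "ft_force": force on the tool from outside, world axes, zero at the start; "ft_torque": the same for the moment, N m; "grip_width": finger opening in m; "grasp_force": force on a finger pad.
Only numpy, scipy, OpenCV 4.12 (cv2) and the standard library are available. Lean on these libraries where they do the work, as an engineer would, in place of code of your own. Each camera call takes 0.05 s, during which the arm holds its last target. There are 200 camera calls.

## Working session

There is one attempt and no reset: what is moved stays moved. The work goes in short steps, Python scripts to look and compute and a tool call to move; the robot and the scene stay as the last step left them, time stands still between calls to the robot, and variables do not carry over. Pictures are saved under pics/ and viewed, at most 10 in all, crops included, and the job is handed in when it is done.

Besides the shell and the picture viewer there is one more tool, called after "Emit:" by a JSON object that holds its "fn" and its "kwargs", one argument or row to a line. send_rows: Moves the arm, as the interface text tells. Its arguments: {"type":"object","properties":{"motion":{"type":"string"}},"required":["motion"]}

```bash
mkdir -p pics; ls; cat > h.py <<'E'
import numpy as np,cv2
from workcell import bot,vision,workorder,boxes_of
def K(n):
    m=vision.camera_model(n);f=210/np.tan(np.radians(m["fov_y"])/2);return m,f
def ray(n,u,v):
    m,f=K(n);d=np.array([(u-m["cx"])/f,(v-m["cy"])/f]);p=d.copy()
    for _ in range(30):p=d/(1+m["k1"]*(p@p))
    T=np.array(m["world_from_camera"]);return T[:3,3],T[:3,:3]@np.r_[p,1]
def atz(n,u,v,z):
    o,d=ray(n,u,v);return o+d*(z-o[2])/d[2]
def proj(n,P):
    m,f=K(n);T=np.array(m["world_from_camera"]);c=(np.atleast_2d(P)-T[:3,3])@T[:3,:3]
    p=c[:,:2]/c[:,2:];p=p*(1+m["k1"]*(p**2).sum(1,keepdims=True));return p*f+[m["cx"],m["cy"]]
def tri(a,b):
    A=np.zeros((3,3));B=np.zeros(3)
    for o,d in(a,b):
        d=d/np.linalg.norm(d);M=np.eye(3)-np.outer(d,d);A+=M;B+=M@o
    return np.linalg.solve(A,B)
E
python3 - <<'E'
from h import *
np.set_printoptions(precision=4,suppress=True)
for n in("top","side"):
    im=vision.camera(n);cv2.imwrite(f"pics/{n}0.png",im[:,:,::-1]);m,f=K(n);print(n,f,m["cx"],m["cy"],m["k1"],np.array(m["world_from_camera"]))
    for t in["pan","lid","lid_knob","lid_rest","tongs_cup","tongs","egg_timer","salt_shaker","mug","teaspoon","lemon","garlic"]:
        print(t,[(np.round(r["rect"],1).tolist(),round(r["conf"],2)) for r in boxes_of(n,t)[:2]])
print(bot.get_obs())
E
```

```text
pics
top 390.45260652652104 276.5666095078944 202.35751434560902 -0.07086454616832424 [[ 0.0118 -0.9812  0.1928  0.3489]
 [-0.9999 -0.0126 -0.0028 -0.1312]
 [ 0.0052 -0.1927 -0.9812  1.1524]
 [ 0.      0.      0.      1.    ]]
pan [([181.7, 230.1, 34.8, 70.8], 0.66)]
lid [([167.6, 204.7, 48.9, 48.3], 0.63)]
lid_knob [([168.1, 206.8, 51.5, 48.3], 0.43)]
lid_rest [([239.4, 208.9, 36.5, 48.1], 0.66), ([169.4, 206.2, 49.9, 54.7], 0.36)]
tongs_cup [([329.6, 266.9, 42.1, 21.1], 0.7)]
tongs [([328.9, 268.4, 30.0, 10.1], 0.49)]
egg_timer [([214.6, 181.2, 17.9, 21.9], 0.74)]
salt_shaker [([149.2, 159.2, 18.9, 19.5], 0.62), ([411.5, 275.2, 32.3, 34.4], 0.32)]
mug [([413.3, 275.0, 38.2, 33.7], 0.92)]
teaspoon [([219.1, 262.8, 14.4, 47.6], 0.48)]
lemon [([371.4, 198.8, 20.6, 27.7], 0.63)]
garlic [([330.4, 268.8, 28.7, 6.0], 0.71), ([330.6, 169.3, 16.6, 15.8], 0.56)]
side 379.81491450173985 281.3160906333807 206.131427899227 -0.034020731942569854 [[ 0.9321 -0.1721  0.3187  0.2025]
 [-0.362  -0.4178  0.8333 -1.0172]
 [-0.0102 -0.8921 -0.4518  0.616 ]
 [ 0.      0.      0.      1.    ]]
pan [([243.
[... 460 characters left out ...]
easpoon [([283.6, 179.2, 8.9, 24.1], 0.58), ([207.7, 229.4, 12.4, 3.6], 0.44)]
lemon [([341.1, 289.9, 32.2, 24.3], 0.63), ([274.1, 341.0, 63.9, 63.8], 0.52)]
garlic [([351.5, 257.7, 22.7, 16.2], 0.79)]
{'clock': 1.3, 'joint_pos': array([-1.169 ,  0.2406,  0.005 ,  1.3352, -0.    ,  1.5708]), 'joint_vel': array([ 0.0021,  0.0009,  0.0015,  0.0007, -0.0001,  0.0008]), 'tau': array([  0.0002, -37.2215,  25.2689,   0.0014,  -0.0001,   0.    ]), 'eef_pos': array([ 0.1955, -0.4602,  0.2313]), 'tool_rot': array([ 0.9799,  0.1995, -0.    , -0.    ]), 'ft_force': array([-0.5323,  0.2324,  0.458 ]), 'ft_torque': array([ 0.0074,  0.0063, -0.0367]), 'grasp_force': 0.0, 'grip_width': 0.08520647614950824}
```

```bash
python3 - <<'E'
import cv2
a=cv2.imread("pics/top0.png")[130:330,130:450];b=cv2.imread("pics/side0.png")[150:390,180:400]
cv2.imwrite("pics/t0c.png",cv2.resize(a,None,fx=2.5,fy=2.5,interpolation=3));cv2.imwrite("pics/s0c.png",cv2.resize(b,None,fx=2.5,fy=2.5,interpolation=3))
E
```

```text
(no output)
```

View pics/t0c.png

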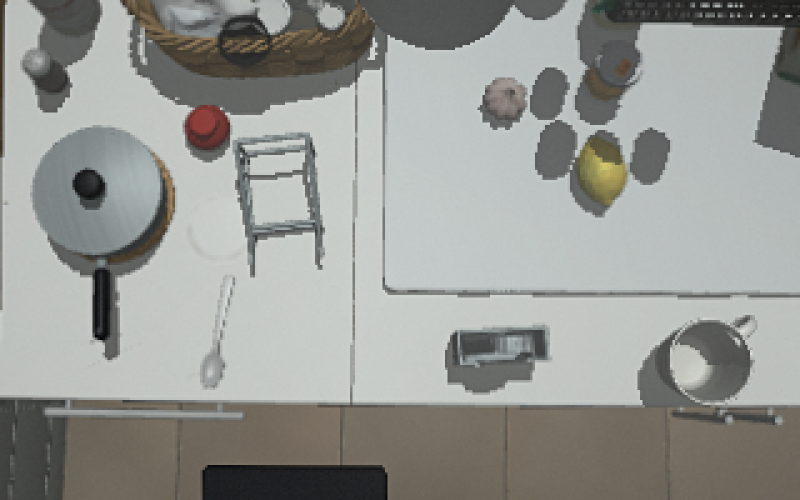

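View pics/s0c.png

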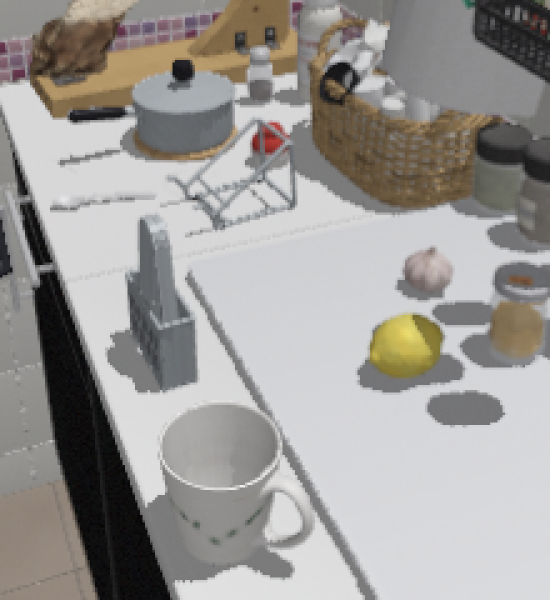

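```bash
cat > s1.py <<'E'
from h import *
from scipy.optimize import least_squares
np.set_printoptions(precision=4,suppress=True)
c=lambda u,v:(130+u/2.5,130+v/2.5)
s=lambda u,v:(180+u/2.5,150+v/2.5)
print("knob",tri(ray("top",*c(88.5,184.5)),ray("side",*s(183,70))), atz("top",*c(88.5,184.5),.109))
print("lidctr(z.075)",atz("top",*c(98,190),.075),"panhandle end",atz("top",*c(101,338),.078))
print("edge",atz("top",*c(300,402),0))
def rest(p,ptsonly=None):
    x,y,t=p;M=np.array([[-.0748,.04,.0358],[-.0748,-.04,.0358],[-.0587,.04,.0129],[-.0587,-.04,.0129]])
    R=np.array([[np.cos(t),-np.sin(t),0],[np.sin(t),np.cos(t),0],[0,0,1]]);return M@R.T+[x,y,0]
def rr(p):
    P=rest(p);return np.r_[(proj("top",P[:2])-[c(252,273),c(321,268)]).ravel(),(proj("side",P[:2])-[s(171,179),s(213,217)]).ravel()]
for a in [(.4,.05,0)]:
    r=least_squares(rr,a);print("rest",r.x,r.fun)
print("tri tips",tri(ray("top",*c(252,273)),ray("side",*s(171,179))),tri(ray("top",*c(321,268)),ray("side",*s(213,217))))
print("rest top corners z.092",atz("top",*c(238,143),.092),atz("top",*c(310,136),.092))
for q in[(453,331),(548,326),(455,363),(549,356)]:print("cup rim",atz("top",*c(*q),.075))
for n,z in(("egg_timer",.03),("salt_shaker",.05),("mug",.05),("teaspoon",.005),("lemon",.03),("garlic",.03)):
    import json
for q,n,z in((214.6,181.2),"timer",.05),((147,155),"salt",.09),((413,275),"mug",.05),((219,263),"spoon",.005),((371.4,199),"lemon",.03),((330.6,169.3),"garlic",.03):print(n,atz("top",*q,z))
E
python3 s1.py; python3 - <<'E'
import cv2
a=cv2.imread("pics/top0.png")[245:290,295:365];b=cv2.imread("pics/side0.png")[225:315,220:275]
a=cv2.resize(a,(700,450),interpolation=3)
cv2.imwrite("pics/t1c.png",a);cv2.imwrite("pics/s1c.png",cv2.resize(b,None,fx=6,fy=6,interpolation=3))
E
```

```text
knob [0.5498 0.1709 0.1027] [0.546  0.1696 0.109 ]
lidctr(z.075) [0.5462 0.1682 0.075 ] panhandle end [0.3812 0.1539 0.078 ]
edge [ 0.3139 -0.0608  0.    ]
rest [ 0.5485 -0.0356  0.1881] [ 2.1069 -2.9227  1.9986 -5.7509 -2.8232  0.9402 -7.2437 -3.1582]
tri tips [ 0.4682 -0.0065  0.0356] [ 0.4856 -0.0875  0.0202]
rest top corners z.092 [0.5985 0.0097 0.092 ] [ 0.6075 -0.0706  0.092 ]
cup rim [ 0.3943 -0.231   0.075 ]
cup rim [ 0.4007 -0.3356  0.075 ]
cup rim [ 0.3598 -0.2331  0.075 ]
cup rim [ 0.3682 -0.336   0.075 ]
timer [0.626  0.0469 0.05  ]
salt [0.691  0.2382 0.09  ]
mug [ 0.3623 -0.5204  0.05  ]
spoon [0.3922 0.0311 0.005 ]
lemon [ 0.5831 -0.4141  0.03  ]
garlic [ 0.6721 -0.2946  0.03  ]
```

View pics/t1c.png

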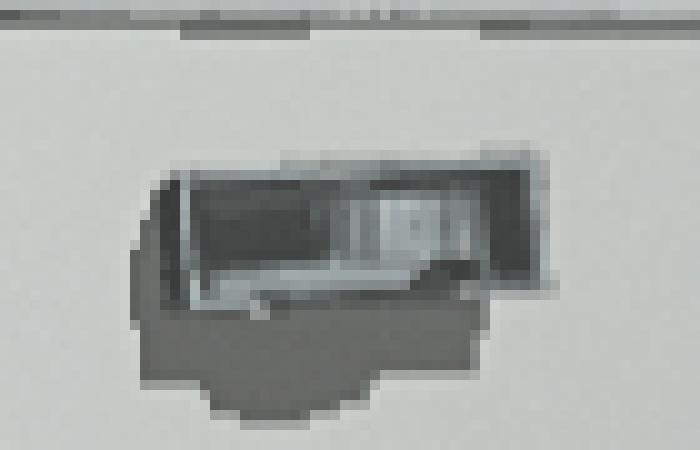

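View pics/s1c.png

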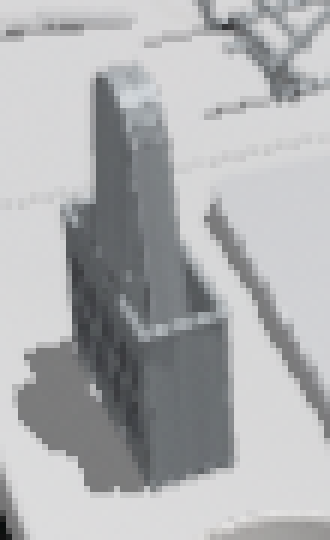

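```bash
cat > s2.py <<'E'
from h import *
np.set_printoptions(precision=4,suppress=True)
c=lambda u,v:(130+u/2.5,130+v/2.5)
print(atz("top",*c(321,268),.0358),atz("top",*c(252,273),.0358))
# tongs
print("bow",tri(ray("top",295+40.5,245+22.5),ray("side",220+123/6,225+75/6)),atz("top",335.5,267.5,.161))
def draw(n,x0,y0,w,h,k):
    im=cv2.imread(f"pics/{n}0.png")[y0:y0+h,x0:x0+w];im=cv2.resize(im,None,fx=k,fy=k,interpolation=2)
    for t,o,sh,col in((.12,(.5447,-.039),-.078,(0,0,255)),):
        C,S=np.cos(.6109),np.sin(.6109);R=np.array([[np.cos(t),-np.sin(t)],[np.sin(t),np.cos(t)]])
        def W(s,y,m):
            p=R@[s*C-m*S,y];return [p[0]+o[0],p[1]+o[1],.065+s*S+m*C]
        for y in(.04,-.04):
            q=((proj(n,[W(sh,y,.019),W(sh,y,-.009),W(.06,y,-.009)])-[x0,y0]+.5)*k).astype(int)
            cv2.polylines(im,[q.reshape(-1,1,2)],False,col,1)
            q=((proj(n,[W(-.066,y,.019),W(-.066,y,-.009)])-[x0,y0]+.5)*k).astype(int)
            cv2.polylines(im,[q.reshape(-1,1,2)],False,(0,200,0),1)
    return im
a=draw("top",210,170,60,80,6);b=draw("side",240,190,66,60,6)
h=max(a.shape[0],b.shape[0]);P=lambda i:cv2.copyMakeBorder(i,0,h-i.shape[0],0,4,0)
cv2.imwrite("pics/rest.png",np.hstack([P(a),P(b)]))
E
python3 s2.py
```

```text
[ 0.4659 -0.0835  0.0358] [ 0.4591 -0.0045  0.0358]
bow [ 0.3798 -0.285   0.1577] [ 0.3785 -0.2843  0.161 ]
```

View pics/rest.png

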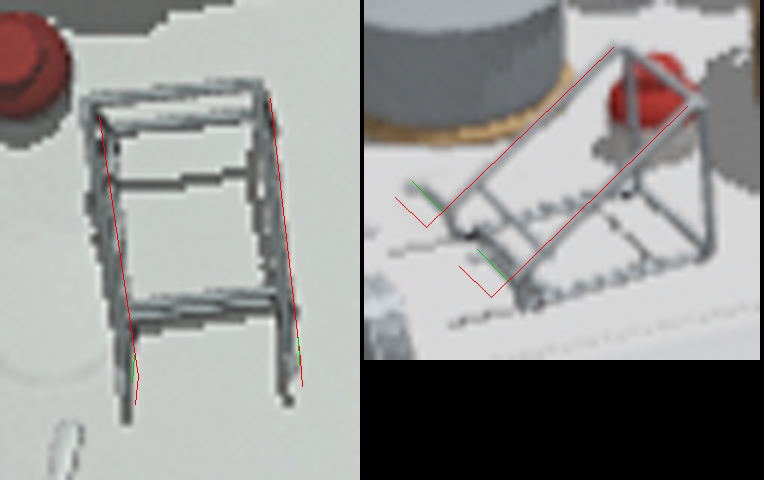

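```bash
cat > s3.py <<'E'
from h import *
from scipy.optimize import least_squares
np.set_printoptions(precision=4,suppress=True)
C,S=np.cos(.6109),np.sin(.6109)
def P(p):
    x,y,t,sh,su,hm=p;R=np.array([[np.cos(t),-np.sin(t)],[np.sin(t),np.cos(t)]])
    def W(s,yy,m):
        q=R@[s*C-m*S,yy];return [q[0]+x,q[1]+y,.065+s*S+m*C]
    return np.array([W(sh,.04,hm),W(sh,-.04,hm),W(su,.04,-.009),W(su,-.04,-.009)])
T=np.array([(231,239.5),(258,236.5),(225.2,186.7),(253.7,184.7)]);D=np.array([(248.2,221),(259,231.3),(283,198.3),(296,207.5)])
f=lambda p:np.r_[(proj("top",P(p))-T).ravel(),(proj("side",P(p))-D).ravel()]
r=least_squares(f,[.54,-.04,.12,-.07,.06,.019],x_scale=[.1,.1,.1,.01,.01,.01]);print(r.x,r.fun.reshape(2,4,2));print(P(r.x))
for hs in(-.066,-.078):
    g=lambda q:f(np.r_[q[:3],hs,q[3:4],.021]);q=least_squares(g,[.54,-.04,.12,.06],x_scale=.1);print(hs,q.x,q.cost)
E
python3 s3.py
```

```text
[ 0.5587 -0.0354  0.1201 -0.0865  0.0515  0.0295] [[[ 0.3352 -3.1259]
  [ 1.1755 -3.0954]
  [ 0.146   0.0747]
  [ 0.0286 -0.9043]]

 [[-3.2832 -0.0506]
  [-3.3983  1.1361]
  [-0.1845 -0.2459]
  [-0.7496  0.4519]]]
[[ 0.4668 -0.0062  0.0395]
 [ 0.4764 -0.0857  0.0395]
 [ 0.6009  0.0099  0.0872]
 [ 0.6105 -0.0695  0.0872]]
-0.066 [ 0.5384 -0.0406  0.1064  0.0704] 33.37678175330299
-0.078 [ 0.5484 -0.0374  0.1052  0.061 ] 25.75933340728388
```

```bash
sed -i 's/(231,239.5),(258,236.5)/(230.7,235.2),(258,233)/' s3.py; python3 s3.py
```

```text
[ 0.5586 -0.0351  0.1111 -0.0818  0.0515  0.0245] [[[ 0.0919 -1.1384]
  [ 0.5924 -1.6508]
  [ 0.1518 -0.0502]
  [ 0.0573 -0.7816]]

 [[-1.3595 -0.3481]
  [-1.6277  0.8375]
  [-0.0822 -0.2739]
  [-0.8473  0.4737]]]
[[ 0.4736 -0.0043  0.0382]
 [ 0.4824 -0.0838  0.0382]
 [ 0.6012  0.0099  0.0872]
 [ 0.6101 -0.0696  0.0872]]
-0.066 [ 0.5441 -0.0391  0.1058  0.0651] 12.45227379670793
-0.078 [ 0.5541 -0.0359  0.1047  0.0557] 6.174099748454591
```

```bash
cat > go.py <<'E'
import sys
from h import *
o=bot.get_obs();q=o["tool_rot"];psi=2*np.arctan2(q[1],q[0]);p=o["eef_pos"]
print("t",round(o["clock"],2),"tcp",np.round(p,4),"psi",round(psi,4),"grip",round(o["grip_width"],4),round(o["grasp_force"],1),"ft",np.round(o["ft_force"],1))
for a in sys.argv[1:]:
    x,y,z,s=map(float,a.split(","));d=np.array([x,y,z])-p;c,n=np.cos(psi),np.sin(psi)
    w=(psi-s+np.pi)%(2*np.pi)-np.pi
    print(a,"->",np.round([100*(c*d[0]+n*d[1]),100*(n*d[0]-c*d[1]),-100*d[2]],2),"tw",round(w,3))
E
python3 go.py .547,.169,.19,.107
```

```text
t 1.3 tcp [ 0.1955 -0.4602  0.2313] psi 0.4018 grip 0.0852 0.0 ft [-0.5  0.2  0.5]
.547,.169,.19,.107 -> [ 56.95 -44.16   4.13] tw 0.295
```

Emit:
{"fn": "send_rows", "kwargs": {
  "motion": "-1 57 -44.2 0 0.295;-1 57 -44.2 0 0.295;-1 57 -44.2 0 0.295;-1 57 -44.2 0 0.295;-1 57 -44.2 0 0.295"
}}

```text
clock: 1.8
eef_pos: [0.3145, -0.2472, 0.2316]
tool_rot: [0.999, 0.053, 0.0, 0.0]
ft_force: [1.2, -0.8, 0.3]
grip_width: 0.0853
grasp_force: 0.0
```

```bash
python3 go.py .547,.169,.19,.107
```

```text
t 1.8 tcp [ 0.3145 -0.2472  0.2316] psi 0.1059 grip 0.0853 0.0 ft [ 1.2 -0.8  0.3]
.547,.169,.19,.107 -> [ 27.52 -38.93   4.16] tw -0.001
```

Emit:
{"fn": "send_rows", "kwargs": {
  "motion": "-1 27.5 -38.9 2 0;-1 27.5 -38.9 2 0;-1 27.5 -38.9 2 0;-1 27.5 -38.9 2 0;-1 27.5 -38.9 2 0"
}}

```text
clock: 2.3
eef_pos: [0.4363, -0.0286, 0.2212]
tool_rot: [0.999, 0.053, 0.001, 0.0]
ft_force: [0.2, -0.3, 0.2]
grip_width: 0.0854
grasp_force: 0.0
```

```bash
python3 go.py .547,.169,.16,.107
```

```text
t 2.3 tcp [ 0.4363 -0.0286  0.2212] psi 0.107 grip 0.0854 0.0 ft [ 0.2 -0.3  0.2]
.547,.169,.16,.107 -> [ 13.11 -18.47   6.12] tw 0.0
```

Emit:
{"fn": "send_rows", "kwargs": {
  "motion": "-1 12.8 -18.1 5 0;-1 12.8 -18.1 5 0;-1 12.8 -18.1 5 0;-1 12.8 -18.1 5 0;-1 12.8 -18.1 5 0"
}}

```text
clock: 2.8
eef_pos: [0.5472, 0.1026, 0.1724]
tool_rot: [0.996, 0.085, -0.002, -0.015]
ft_force: [-0.3, -0.9, -0.5]
grip_width: 0.0857
grasp_force: 0.0
```

Emit:
{"fn": "send_rows", "kwargs": {
  "motion": "-1 0 0 0 0"
}}

```text
clock: 2.9
eef_pos: [0.5471, 0.1024, 0.172]
tool_rot: [0.996, 0.084, -0.002, -0.015]
ft_force: [-0.4, -0.0, -1.2]
grip_width: 0.0854
grasp_force: 0.0
```

```bash
python3 go.py .547,.169,.09,.107; python3 - <<'E'
from h import *
for n in("top","side"):
    cv2.imwrite(f"pics/{n}1.png",vision.camera(n)[:,:,::-1])
a=cv2.imread("pics/top1.png")[165:245,130:210];b=cv2.imread("pics/side1.png")[130:230,205:305]
cv2.imwrite("pics/ab1.png",np.hstack([cv2.resize(a,(400,400)),cv2.resize(b,(400,400))]))
E
```

```text
t 2.9 tcp [0.5471 0.1024 0.172 ] psi 0.1689 grip 0.0854 0.0 ft [-0.4 -0.  -1.2]
.547,.169,.09,.107 -> [ 1.11 -6.57  8.2 ] tw 0.062
```

View pics/ab1.png

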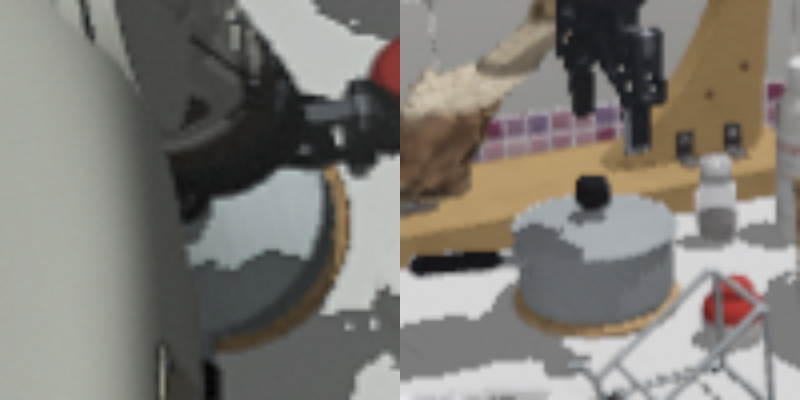

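```bash
python3 -c "
from h import *
o=bot.get_obs();print(o['joint_pos'].round(3),o['tool_rot'].round(4),o['ft_force'].round(1),o['tau'].round(1))"
```

```text
[0.166 0.381 0.047 1.239 0.031 3.141] [ 0.9964  0.0835 -0.0025 -0.0152] [ 0.7  0.3 -1. ] [  0.4 -42.4  24.8  -0.1   0.1  -0. ]
```

Emit:
{"fn": "send_rows", "kwargs": {
  "motion": "-1 0 0 0 -0.25;-1 0 0 0 -0.25;-1 0 0 0 -0.25"
}}

```text
clock: 3.3
eef_pos: [0.5456, 0.1003, 0.1744]
tool_rot: [0.978, 0.206, 0.0, -0.015]
ft_force: [0.7, 0.2, 0.5]
grip_width: 0.0855
grasp_force: 0.0
```

```bash
python3 go.py .547,.169,.15,.4 .547,.169,.09,.4
```

```text
t 3.3 tcp [0.5456 0.1003 0.1744] psi 0.4158 grip 0.0855 0.0 ft [0.7 0.2 0.5]
.547,.169,.15,.4 -> [ 2.9  -6.22  2.44] tw 0.016
.547,.169,.09,.4 -> [ 2.9  -6.22  8.44] tw 0.016
```

```bash
cat > go.py <<'E'
import sys
from h import *
from scipy.spatial.transform import Rotation as Ro
o=bot.get_obs();R=Ro.from_quat(o["tool_rot"]).as_matrix();psi=np.arctan2(R[1,0],R[0,0]);p=o["eef_pos"]
print("t",round(o["clock"],2),"tcp",np.round(p,4),"psi",round(psi,4),"zax",R[:,2].round(3),"grip",round(o["grip_width"],4),round(o["grasp_force"],1),"ft",np.round(o["ft_force"],1),"j",o["joint_pos"].round(2))
for a in sys.argv[1:]:
    x,y,z,s=map(float,a.split(","));d=np.array([x,y,z])-p
    print(a,"->",(100*R.T@d).round(2),"tw",round((psi-s+np.pi)%(2*np.pi)-np.pi,3))
E
python3 go.py .547,.169,.15,.4
```

```text
t 3.3 tcp [0.5456 0.1003 0.1744] psi 0.4157 zax [-0.005  0.03  -1.   ] grip 0.0855 0.0 ft [0.7 0.2 0.5] j [0.17 0.38 0.05 1.24 0.03 2.89]
.547,.169,.15,.4 -> [ 2.88 -6.15  2.65] tw 0.016
```

Emit:
{"fn": "send_rows", "kwargs": {
  "motion": "-1 2.9 -6.2 2.6 0;-1 2.9 -6.2 2.6 0;-1 2.9 -6.2 2.6 0;-1 2.9 -6.2 2.6 0"
}}

```text
clock: 3.7
eef_pos: [0.547, 0.17, 0.15]
tool_rot: [0.978, 0.207, 0.0, -0.015]
ft_force: [-0.7, 0.1, -0.4]
grip_width: 0.0856
grasp_force: 0.0
```

```bash
python3 go.py .547,.169,.09,.4;python3 - <<'E'
from h import *
for n in("top","side"):
    cv2.imwrite(f"pics/{n}2.png",vision.camera(n)[:,:,::-1])
b=cv2.imread("pics/side2.png")[120:230,200:310]
b=cv2.resize(b,(600,600),interpolation=2)
for P,c in(((.547,.169,.12),(0,0,255)),((.547,.169,.15),(0,255,0))):
    q=(proj("side",P)[0]-[200,120]+.5)*600/110;cv2.circle(b,tuple(int(v) for v in q),4,c,-1)
cv2.imwrite("pics/s2.png",b)
E
```

```text
t 3.7 tcp [0.547 0.17  0.15 ] psi 0.4161 zax [-0.006  0.03  -1.   ] grip 0.0856 0.0 ft [-0.7  0.1 -0.4] j [0.29 0.43 0.05 1.2  0.03 3.01]
.547,.169,.09,.4 -> [-0.07  0.27  5.99] tw 0.016
```

View pics/s2.png

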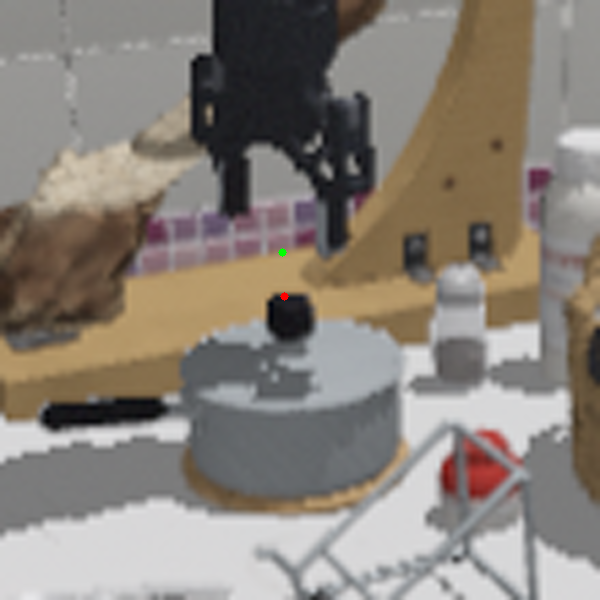

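Emit:
{"fn": "send_rows", "kwargs": {
  "motion": "-1 0.3 0.2 3 0;-1 0.3 0.2 6 0;-1 0.3 0.2 6 0;0.2 0.3 0.2 6 0;1 0.3 0.2 6 0"
}}

```text
clock: 4.3
eef_pos: [0.552, 0.1713, 0.0917]
tool_rot: [0.978, 0.206, 0.002, -0.016]
ft_force: [0.3, -0.5, 0.3]
grip_width: 0.0591
grasp_force: 0.0
```

Emit:
{"fn": "send_rows", "kwargs": {
  "motion": "1 0 0 0 0;1 0 0 0 0;1 0 0 0 0"
}}

```text
clock: 4.6
eef_pos: [0.5516, 0.1719, 0.0916]
tool_rot: [0.978, 0.207, 0.002, -0.016]
ft_force: [-1.4, 0.1, 6.5]
grip_width: 0.0296
grasp_force: 59.3
```

```bash
python3 go.py .547,.169,.19,.41
```

```text
t 4.6 tcp [0.5516 0.1719 0.0916] psi 0.417 zax [-0.003  0.031 -1.   ] grip 0.0296 59.3 ft [-1.4  0.1  6.5] j [ 0.29  0.48 -0.02  1.06  0.03  3.01]
.547,.169,.19,.41 -> [-0.44 -0.22 -9.84] tw 0.007
```

Emit:
{"fn": "send_rows", "kwargs": {
  "motion": "1 0 0 -1 0;1 0 0 -3 0;1 0 0 -7 0;1 0 0 -11 0;1 0 0 -11 0"
}}

```text
clock: 5.1
eef_pos: [0.5547, 0.169, 0.2065]
tool_rot: [0.978, 0.207, 0.006, -0.016]
ft_force: [1.6, 0.8, -2.1]
grip_width: 0.03
grasp_force: 59.8
```

```bash
python3 go.py .560,-.036,.19,.11;python3 - <<'E'
from h import *
for n in("top","side"):
    cv2.imwrite(f"pics/{n}3.png",vision.camera(n)[:,:,::-1])
E
```

```text
t 5.1 tcp [0.5547 0.169  0.2065] psi 0.4169 zax [ 0.005  0.033 -0.999] grip 0.03 59.8 ft [ 1.6  0.8 -2.1] j [0.28 0.4  0.16 1.32 0.03 3.  ]
.560,-.036,.19,.11 -> [-7.84 18.99  0.97] tw 0.307
```

Emit:
{"fn": "send_rows", "kwargs": {
  "motion": "1 -2 4.7 0 0.05;1 -4 9.5 0 0.15;1 -6 14.2 0.3 0.25;1 -7.8 19 1 0.307;1 -7.8 19 1 0.307"
}}

```text
clock: 5.7
eef_pos: [0.5545, -0.0421, 0.18]
tool_rot: [0.999, 0.051, -0.005, -0.015]
ft_force: [-0.4, 0.8, -2.8]
grip_width: 0.0295
grasp_force: 60.3
```

Emit:
{"fn": "send_rows", "kwargs": {
  "motion": "1 0 0 0 0;1 0 0 0 0"
}}

```text
clock: 5.9
eef_pos: [0.556, -0.036, 0.1821]
tool_rot: [0.998, 0.055, -0.004, -0.016]
ft_force: [-0.0, -0.6, -2.8]
grip_width: 0.0298
grasp_force: 60.3
```

```bash
python3 go.py .5564,-.036,.1128,.107 .5415,-.0377,.0765,.107;python3 - <<'E'
from h import *
for n in("top","side"):
    cv2.imwrite(f"pics/{n}4.png",vision.camera(n)[:,:,::-1])
b=cv2.imread("pics/side4.png")[120:260,210:350]
cv2.imwrite("pics/s4.png",cv2.resize(b,(600,600),interpolation=2))
E
```

```text
t 5.9 tcp [ 0.556  -0.036   0.1821] psi 0.1107 zax [-0.009  0.031 -0.999] grip 0.0298 60.3 ft [-0.  -0.6 -2.8] j [-0.08  0.39  0.08  1.28  0.03  2.95]
.5564,-.036,.1128,.107 -> [0.08 0.22 6.93] tw 0.004
.5415,-.0377,.0765,.107 -> [-1.4   0.34 10.56] tw 0.004
```

View pics/s4.png

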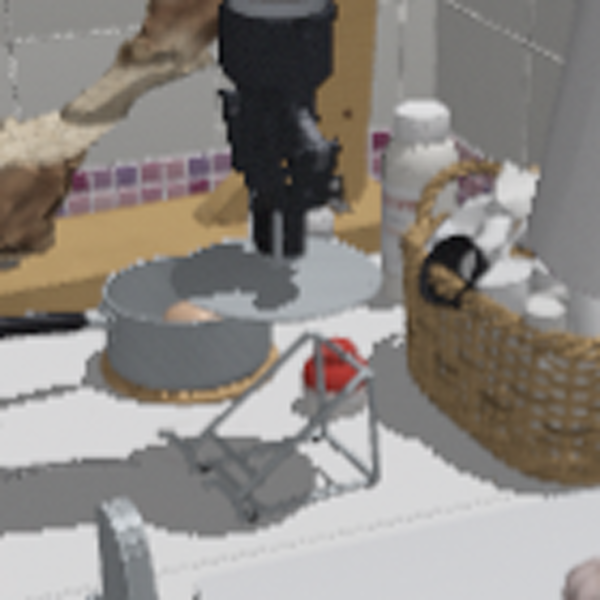

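Emit:
{"fn": "send_rows", "kwargs": {
  "motion": "1 0.1 0.2 3 0;1 0.1 0.2 5 0;1 0.1 0.2 6 0;1 0.1 0.2 6.5 0;1 0.1 0.2 6.5 0"
}}

```text
clock: 6.5
eef_pos: [0.5578, -0.0357, 0.1189]
tool_rot: [0.998, 0.056, -0.002, -0.016]
ft_force: [-0.3, 0.6, -1.8]
grip_width: 0.0295
grasp_force: 60.4
```

Emit:
{"fn": "send_rows", "kwargs": {
  "motion": "1 0 0 0.4 0;1 0 0 0.4 0"
}}

```text
clock: 6.7
eef_pos: [0.5591, -0.0365, 0.1164]
tool_rot: [0.998, 0.055, -0.0, -0.015]
ft_force: [-2.2, 1.1, 4.4]
grip_width: 0.0295
grasp_force: 61.2
```

Emit:
{"fn": "send_rows", "kwargs": {
  "motion": "1 -0.2 0 0.4 0;1 -0.2 0 0.4 0"
}}

```text
clock: 6.9
eef_pos: [0.557, -0.037, 0.1132]
tool_rot: [0.998, 0.055, 0.0, -0.015]
ft_force: [-4.2, 0.9, 8.4]
grip_width: 0.0295
grasp_force: 61.6
```

Emit:
{"fn": "send_rows", "kwargs": {
  "motion": "1 -0.2 0 0.4 0;1 -0.4 0 0.8 0;1 -0.4 0 0.8 0"
}}

```text
clock: 7.2
eef_pos: [0.5516, -0.0375, 0.1048]
tool_rot: [0.998, 0.055, -0.001, -0.015]
ft_force: [-7.8, -0.4, 9.5]
grip_width: 0.0297
grasp_force: 61.8
```

Emit:
{"fn": "send_rows", "kwargs": {
  "motion": "1 -0.2 0 0.4 0;1 -0.3 0 0.8 0;1 -0.3 0 0.8 0"
}}

```text
clock: 7.5
eef_pos: [0.5478, -0.0379, 0.0962]
tool_rot: [0.998, 0.055, -0.002, -0.014]
ft_force: [-7.7, -1.6, 8.9]
grip_width: 0.0296
grasp_force: 61.8
```

```bash
python3 go.py;python3 - <<'E'
from h import *
for n in("top","side"):
    cv2.imwrite(f"pics/{n}5.png",vision.camera(n)[:,:,::-1])
b=cv2.imread("pics/side5.png")[150:250,220:320]
cv2.imwrite("pics/s5.png",cv2.resize(b,(600,600),interpolation=2))
E
```

```text
t 7.5 tcp [ 0.5478 -0.0379  0.0962] psi 0.1095 zax [-0.006  0.028 -1.   ] grip 0.0296 61.8 ft [-7.7 -1.6  8.9] j [-0.08  0.44 -0.08  1.06  0.03  2.95]
```

View pics/s5.png

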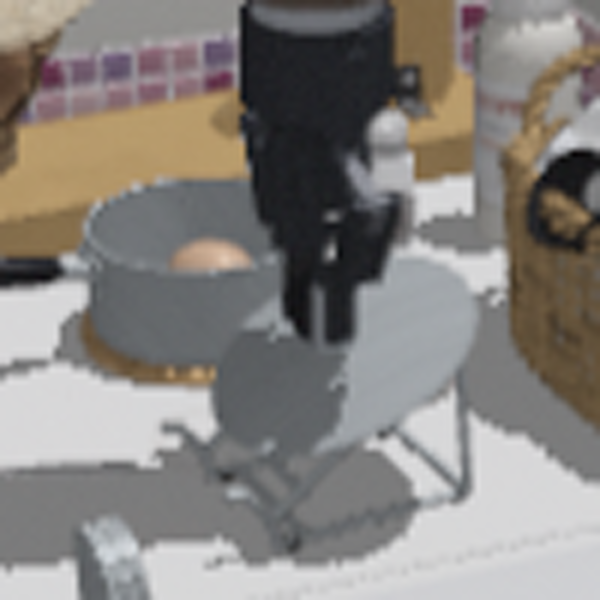

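Emit:
{"fn": "send_rows", "kwargs": {
  "motion": "1 -0.2 0 0.5 0;1 -0.3 0 1 0;1 -0.3 0 1 0"
}}

```text
clock: 7.9
eef_pos: [0.545, -0.0383, 0.0864]
tool_rot: [0.998, 0.054, -0.002, -0.014]
ft_force: [-7.7, -2.7, 7.0]
grip_width: 0.0296
grasp_force: 61.8
```

Emit:
{"fn": "send_rows", "kwargs": {
  "motion": "1 -0.15 0 0.3 0;1 -0.2 0 0.5 0;1 -0.2 0 0.5 0"
}}

```text
clock: 8.2
eef_pos: [0.545, -0.0384, 0.086]
tool_rot: [0.998, 0.055, 0.001, -0.014]
ft_force: [-13.3, -2.2, 30.3]
grip_width: 0.0298
grasp_force: 64.1
```

Emit:
{"fn": "send_rows", "kwargs": {
  "motion": "1 -0.1 0 0.3 0;1 -0.1 0 0.3 0"
}}

```text
clock: 8.4
eef_pos: [0.5451, -0.0384, 0.0859]
tool_rot: [0.998, 0.055, 0.003, -0.014]
ft_force: [-17.0, -1.2, 43.8]
grip_width: 0.0298
grasp_force: 65.5
```

Emit:
{"fn": "send_rows", "kwargs": {
  "motion": "1 0.2 0 -0.6 0;1 0.2 0 -0.7 0;0.2 0.2 0 -0.7 0;-0.2 0.2 0 -0.7 0;-0.4 0.2 0 -0.7 0"
}}

```text
clock: 8.9
eef_pos: [0.5453, -0.037, 0.0836]
tool_rot: [0.998, 0.055, -0.001, -0.015]
ft_force: [-0.7, 0.2, 0.1]
grip_width: 0.0597
grasp_force: 0.0
```

Emit:
{"fn": "send_rows", "kwargs": {
  "motion": "-1 0 0 0 0;-1 0 0 0 0;-1 0 0 -2 0;-1 0 0 -6 0;-1 0 0 -10 0"
}}

```text
clock: 9.4
eef_pos: [0.5443, -0.0399, 0.1833]
tool_rot: [0.998, 0.055, -0.004, -0.016]
ft_force: [0.8, -0.1, -0.7]
grip_width: 0.0853
grasp_force: 0.0
```

```bash
python3 go.py .5,-.15,.23,.06 .380,-.2845,.23,.06
```

```text
t 9.4 tcp [ 0.5443 -0.0399  0.1833] psi 0.1103 zax [-0.009  0.031 -0.999] grip 0.0853 0.0 ft [ 0.8 -0.1 -0.7] j [-0.09  0.36  0.05  1.27  0.03  2.94]
.5,-.15,.23,.06 -> [-5.64 10.3  -4.96] tw 0.05
.380,-.2845,.23,.06 -> [-19.05  22.34  -5.27] tw 0.05
```

Emit:
{"fn": "send_rows", "kwargs": {
  "motion": "-1 0 0 -5 0;-1 -4 4.7 -5.2 0.05;-1 -8 9.4 -5.2 0.05;-1 -12 14 -5.2 0.05;-1 -16 18.7 -5.2 0.05"
}}

```text
clock: 9.9
eef_pos: [0.4319, -0.208, 0.231]
tool_rot: [0.999, 0.031, -0.002, -0.015]
ft_force: [0.4, -0.9, -0.7]
grip_width: 0.0853
grasp_force: 0.0
```

```bash
python3 go.py .380,-.2845,.20,.06;cat > s6.py <<'E'
from h import *
np.set_printoptions(precision=4,suppress=True)
ims={}
for n in("top","side"):
    ims[n]=vision.camera(n)[:,:,::-1].copy();cv2.imwrite(f"pics/{n}6.png",ims[n])
    for t in("egg","lid","tongs"):print(n,t,[(np.round(r["rect"],1).tolist(),round(r["conf"],2)) for r in boxes_of(n,t)[:2]])
    hsv=cv2.cvtColor(ims[n],cv2.COLOR_BGR2HSV)
# egg by colour near the pan
for n,(x0,y0,x1,y1) in(("top",(140,175,200,235)),("side",(225,165,285,215))):
    I=ims[n][y0:y1,x0:x1].astype(int);m=((I[:,:,2]-I[:,:,0])>30).astype(np.uint8)
    k,l,s,c=cv2.connectedComponentsWithStats(m)
    for i in range(1,k):
        if s[i,4]>12:
            pts=np.argwhere(l==i)[:,::-1].astype(np.float32);(cc,ax,an)=cv2.fitEllipse(pts) if len(pts)>5 else((0,0),0,0)
            print(n,s[i],c[i]+[x0,y0],pts.mean(0)+[x0,y0],ax,an)
a=cv2.resize(ims["top"][170:250,140:270],None,fx=6,fy=6,interpolation=2)[:,:780]
cv2.imwrite("pics/t6.png",a)
E
python3 s6.py
```

```text
t 9.9 tcp [ 0.4319 -0.208   0.231 ] psi 0.0613 zax [-0.006  0.03  -1.   ] grip 0.0853 0.0 ft [ 0.4 -0.9 -0.7] j [-0.46  0.21 -0.03  1.34  0.02  2.62]
.380,-.2845,.20,.06 -> [-5.63  7.41  2.9 ] tw 0.001
top egg [([171.9, 206.8, 16.7, 14.7], 0.56)]
top lid [([241.8, 207.9, 50.9, 47.0], 0.66)]
top tongs []
side egg []
side lid [([273.9, 214.2, 40.0, 36.0], 0.87)]
side tongs [([239.5, 261.5, 18.2, 39.8], 0.87)]
top [48 14 12 39 99] [195.3939 207.3434] [195.3939 207.3434] (57.35425567626953, 71.46383666992188) 81.92222595214844
top [ 24  23  16  16 185] [171.3027 205.4973] [171.3027 205.4973] (10.276156425476074, 15.360896110534668) 49.8482666015625
side [ 41   0  14  19 187] [271.9465 173.9626] [271.9465 173.9626] (11.107272148132324, 16.266124725341797) 157.2152557373047
side [53  0  7  4 24] [280.75 166.25] [280.75 166.25] (3.239380359649658, 6.704386234283447) 83.34468841552734
side [  0   3  16  25 298] [231.3221 179.0638] [231.3221 179.0638] (13.112884521484375, 21.656723022460938) 15.614407539367676
side [23  8  4  7 23] [249.4348 176.2609] [249.4348 176.2609] (3.139432191848755, 6.169754981994629) 172.40261840820312
side [24 26  4  4 15] [250.6 192.6] [250.6 192.6] (3.2644662857055664, 3.718351364135742) 45.0
side [ 9 38 23 11 69] [244.2899 210.5507] [244.2899 210.5507] (11.758810997009277, 23.539796829223633) 103.88192749023438
```

```bash
cat > s7.py <<'E'
from h import *
np.set_printoptions(precision=4,suppress=True)
I=cv2.imread("pics/top6.png").astype(int);Q=I[190:222,155:190]
D=Q[:,:,2]-Q[:,:,0]
for th in(20,30,45):
    k,l,s,c=cv2.connectedComponentsWithStats((D>th).astype(np.uint8));i=1+np.argmax(s[1:,4])
    pts=np.argwhere(l==i)[:,::-1]+[155,190];W=np.array([atz("top",u,v,.037)[:2] for u,v in pts])
    m=W.mean(0);w,V=np.linalg.eigh(np.cov(W.T));print(th,len(pts),"ctr",m,"semi*2",4*np.sqrt(w),"long axis ang",np.arctan2(V[1,1],V[0,1]), "hull mid",(W.max(0)+W.min(0))/2)
for r in D[::1]:print("".join("#" if v>45 else "+" if v>25 else "." for v in r))
# lid: compare box with model
C,S=np.cos(.6109),np.sin(.6109);a=np.linspace(0,2*np.pi,60)
for o in((.544,-.039),(.549,-.0375),(.554,-.036),(.559,-.0355)):
    t=.107;R=np.array([[np.cos(t),-np.sin(t)],[np.sin(t),np.cos(t)]])
    L=np.c_[.074*np.cos(a)*C,.074*np.sin(a),.065+.074*np.cos(a)*S];L[:,:2]=L[:,:2]@R.T+o
    for n in("top","side"):
        p=proj(n,L);print(o,n,np.r_[(p.max(0)+p.min(0))/2,p.max(0)-p.min(0)])
E
python3 s7.py
```

```text
20 213 ctr [0.5542 0.1717] semi*2 [0.0428 0.0557] long axis ang 2.298160646060873 hull mid [0.5548 0.1719]
30 185 ctr [0.5548 0.1727] semi*2 [0.0382 0.0543] long axis ang 2.3095886384743203 hull mid [0.5548 0.1721]
45 101 ctr [0.5598 0.1754] semi*2 [0.0258 0.0443] long axis ang 2.281174116725241 hull mid [0.5607 0.1765]
.................................+#
..................................+
...................................
...................................
...................................
...................................
...................................
...................................
.................+##++.............
...............+######++...........
.............+########++...........
............+#########+++..........
...........+##########+++..........
...........###########++++.........
..........############+++..........
.........+###########++++..........
.........+##########+++++..........
.........##########++++++..........
........+########+++++++...........
........+++####++++++++............
.........+++++++++++++.............
.........++++++++++++..............
..........+++++++++................
...........+++++++.................
...................................
...................................
...................................
...................................
...................................
...................................
...................................
...................................
(0.544, -0.039) top [242.7413 207.7042  52.364   47.5407]
(0.544, -0.039) side [271.9622 214.4856  40.5843  38.5935]
(0.549, -0.0375) top [242.2625 205.9617  52.3219  47.5937]
(0.549, -0.0375) side [273.3189 213.9829  40.548   38.47  ]
(0.554, -0.036) top [241.7846 204.2222  52.2798  47.6459]
(0.554, -0.036) side [274.669  213.4826  40.5116  38.3473]
(0.559, -0.0355) top [241.6597 202.4902  52.2351  47.6977]
(0.559, -0.0355) side [276.1261 213.1247  40.5087  38.2606]
```

```bash
python3 - <<'E'
from h import *
for x in(.376,.380,.384,.388):print(x,proj("side",[[x,-.2845,.15],[x,-.2845,.161],[x,-.265,.145],[x,-.304,.145],[x-.008,-.265,.145],[x+.008,-.304,.145]]).round(1).tolist())
print(atz("side",0,0,0)*0)
for x in(.548,.552,.556,.560):print(x,proj("side",[x,.172,.045]).round(1).tolist())
I=cv2.imread("pics/side6.png").astype(int)[180:200,240:275];D=I[:,:,2]-I[:,:,0]
for r in D:print("".join("#" if v>45 else "+" if v>15 else "." for v in r))
G=cv2.imread("pics/side0.png").astype(int)[228:250,228:256].sum(2)//3
for r in G:print(" ".join("%3d"%v for v in r))
E
```

```text
0.376 [[238.5, 240.6], [238.2, 236.6], [236.4, 238.4], [241.0, 246.7], [233.1, 239.0], [244.3, 246.0]]
0.38 [[240.2, 240.3], [239.9, 236.2], [238.1, 238.0], [242.6, 246.4], [234.8, 238.7], [246.0, 245.7]]
0.384 [[241.9, 239.9], [241.6, 235.9], [239.7, 237.7], [244.3, 246.0], [236.4, 238.4], [247.7, 245.3]]
0.388 [[243.5, 239.6], [243.3, 235.5], [241.3, 237.4], [246.0, 245.7], [238.1, 238.0], [249.4, 245.0]]
[ 0. -0.  0.]
0.548 [[252.6, 193.0]]
0.552 [[253.7, 192.8]]
0.556 [[254.8, 192.6]]
0.56 [[255.8, 192.5]]
+..........................+#######
+...........................++#####
..............................++###
................................#+.
................................+..
...................................
...................................
...................................
...................................
...................................
............+......................
..........+++......................
.........+##+......................
........+###+......................
........+++++......................
...................................
........
[... 1899 characters left out ...]
 214 214 214 214 212 193 185
215 215 215 215 215 215 209 157  96  98 100 101 119 166 164 165 171 173 158 194 214 214 214 215 215 210 175 175
214 214 215 215 215 215 209 156  98  98 101  98 116 169 152 158 167 171 139 183 215 215 215 215 214 214 215 215
215 214 215 215 214 215 210 156  98  98  99  99 115 163 131 139 140 140 141 159 215 214 215 214 214 215 214 215
214 215 215 215 215 215 210 156  97  99 100  99 104 135 141 141 140 140 148 154 206 214 215 214 215 214 214 214
214 214 215 215 214 214 210 157  98  99  99  98  99 123 155 135 130 137 148 139 184 214 214 214 214 214 215 215
215 215 215 215 215 214 209 155  98  99  99  98  96 112 159 127 118 125 128 133 174 215 214 215 214 214 215 214
```

Emit:
{"fn": "send_rows", "kwargs": {
  "motion": "-1 -3 4 1 0;-1 -5.5 7.3 2 0;-1 -5.6 7.4 2.5 0;-1 -5.6 7.4 2.5 0"
}}

```text
clock: 10.7
eef_pos: [0.3812, -0.2827, 0.203]
tool_rot: [0.999, 0.03, -0.003, -0.016]
ft_force: [0.3, -0.2, -0.3]
grip_width: 0.0854
grasp_force: 0.0
```

```bash
python3 go.py .3805,-.2835,.108,.06
```

```text
t 10.7 tcp [ 0.3812 -0.2827  0.203 ] psi 0.0601 zax [-0.007  0.032 -0.999] grip 0.0854 0.0 ft [ 0.3 -0.2 -0.3] j [-0.65  0.23 -0.09  1.28  0.02  2.43]
.3805,-.2835,.108,.06 -> [-0.02  0.39  9.49] tw 0.0
```

Emit:
{"fn": "send_rows", "kwargs": {
  "motion": "-1 0 0.2 4 0;-1 0 0.4 8 0;-1 0 0.4 9.5 0;-1 0 0.4 9.5 0;-0.3 0 0.4 9.5 0"
}}

```text
clock: 11.2
eef_pos: [0.3823, -0.2837, 0.1095]
tool_rot: [0.999, 0.031, -0.002, -0.015]
ft_force: [0.9, 0.1, 0.5]
grip_width: 0.0735
grasp_force: 0.0
```

Emit:
{"fn": "send_rows", "kwargs": {
  "motion": "-0.2 0 0 0 0;-0.2 0 0 0 0;-0.2 0 0 0 0"
}}

```text
clock: 11.5
eef_pos: [0.3827, -0.2853, 0.111]
tool_rot: [0.999, 0.03, -0.001, -0.014]
ft_force: [-0.6, 0.3, 7.0]
grip_width: 0.0516
grasp_force: 10.0
```

Emit:
{"fn": "send_rows", "kwargs": {
  "motion": "-0.2 0 0 0 0;-0.2 0 0 0 0;-0.2 0 0 0 0"
}}

```text
clock: 11.8
eef_pos: [0.3825, -0.2854, 0.111]
tool_rot: [0.999, 0.03, -0.001, -0.014]
ft_force: [-0.4, 0.9, 6.0]
grip_width: 0.0515
grasp_force: 10.0
```

Emit:
{"fn": "send_rows", "kwargs": {
  "motion": "-0.15 0 0 -0.3 0;-0.15 0 0 -0.3 0;-0.15 0 0 -0.3 0"
}}

```text
clock: 12.1
eef_pos: [0.3809, -0.2845, 0.1119]
tool_rot: [0.999, 0.03, -0.003, -0.015]
ft_force: [0.7, -0.4, -0.7]
grip_width: 0.049
grasp_force: 4.8
```

Emit:
{"fn": "send_rows", "kwargs": {
  "motion": "-0.1 0 0 0 0;-0.1 0 0 0 0;-0.1 0 0 -1 0;-0.1 0 0 -2 0;-0.1 0 0 -2 0"
}}

```text
clock: 12.6
eef_pos: [0.382, -0.2859, 0.1335]
tool_rot: [0.999, 0.03, -0.001, -0.014]
ft_force: [0.4, -0.4, -1.2]
grip_width: 0.0468
grasp_force: 5.6
```

```bash
python3 go.py; python3 - <<'E'
from h import *
for n in("top","side"):
    im=vision.camera(n)[:,:,::-1];cv2.imwrite(f"pics/{n}7.png",im)
    for t in("tongs","jaw_a"):print(n,t,[(np.round(r["rect"],1).tolist(),round(r["conf"],2)) for r in boxes_of(n,t)[:2]])
E
```

```text
t 12.6 tcp [ 0.382  -0.2859  0.1335] psi 0.06 zax [-0.004  0.028 -1.   ] grip 0.0468 5.6 ft [ 0.4 -0.4 -1.2] j [-0.66  0.28 -0.21  1.1   0.02  2.43]
top tongs [([149.6, 159.6, 20.3, 17.5], 0.23)]
top jaw_a [([172.6, 225.0, 58.9, 83.8], 0.46)]
side tongs [([240.4, 255.8, 17.3, 47.7], 0.69), ([241.3, 255.6, 17.0, 52.2], 0.64)]
side jaw_a [([241.5, 255.7, 14.4, 45.9], 0.81), ([236.0, 254.5, 14.4, 52.2], 0.74)]
```

Emit:
{"fn": "send_rows", "kwargs": {
  "motion": "-0.1 0 0 -2 0;-0.1 0 0 -4 0;-0.1 0 0 -6.5 0;-0.1 0 0 -9 0;-0.1 0 0 -11.5 0"
}}

```text
clock: 13.4
eef_pos: [0.3814, -0.2884, 0.2473]
tool_rot: [0.999, 0.03, -0.003, -0.016]
ft_force: [0.3, -0.4, -0.8]
grip_width: 0.0471
grasp_force: 5.6
```

Emit:
{"fn": "send_rows", "kwargs": {
  "motion": "-0.1 0 0 0 -0.1;-0.1 0 0 0 -0.2;-0.1 0 0 0 -0.3;-0.1 0 0 0 -0.4;-0.1 0 0 0 -0.5"
}}

```text
clock: 13.9
eef_pos: [0.3815, -0.2884, 0.2463]
tool_rot: [0.96, 0.278, 0.001, -0.016]
ft_force: [0.4, -0.1, -1.3]
grip_width: 0.0473
grasp_force: 5.6
```

Emit:
{"fn": "send_rows", "kwargs": {
  "motion": "-0.1 0 0 0 -0.1;-0.1 0 0 0 -0.2;-0.1 0 0 0 -0.3;-0.1 0 0 0 -0.4;-0.1 0 0 0 -0.5"
}}

```text
clock: 14.4
eef_pos: [0.3815, -0.2884, 0.2463]
tool_rot: [0.862, 0.507, 0.005, -0.015]
ft_force: [0.2, 0.1, -1.4]
grip_width: 0.0471
grasp_force: 5.6
```

```bash
python3 go.py .40,-.1,.25,2.3; python3 - <<'E'
from h import *
im=vision.camera("side")[:,:,::-1];cv2.imwrite(f"pics/side8.png",im)
for t in("tongs",):print(t,[(np.round(r["rect"],1).tolist(),round(r["conf"],2)) for r in boxes_of("side",t)[:2]])
E
```

```text
t 14.4 tcp [ 0.3815 -0.2884  0.2463] psi 1.0639 zax [-0.007  0.031 -0.999] grip 0.0471 5.6 ft [ 0.2  0.1 -1.4] j [-0.66  0.21  0.01  1.39  0.02  1.42]
.40,-.1,.25,2.3 -> [17.38 -7.53  0.2 ] tw -1.236
tongs [([242.5, 216.0, 29.2, 62.8], 0.58), ([282.0, 234.2, 34.7, 14.9], 0.51)]
```

Emit:
{"fn": "send_rows", "kwargs": {
  "motion": "-0.1 3 -1.3 0 -0.1;-0.1 6.5 -2.8 0 -0.22;-0.1 10 -4.4 0 -0.35;-0.1 14 -6.1 0 -0.48;-0.1 17.4 -7.5 0 -0.6"
}}

```text
clock: 15.0
eef_pos: [0.401, -0.0985, 0.2523]
tool_rot: [0.674, 0.739, 0.009, -0.013]
ft_force: [1.6, 0.5, -0.9]
grip_width: 0.0473
grasp_force: 5.6
```

```bash
python3 go.py .5555,.1695,.25,2.3
```

```text
t 15.0 tcp [ 0.401  -0.0985  0.2523] psi 1.6626 zax [-0.006  0.031 -1.   ] grip 0.0473 5.6 ft [ 1.6  0.5 -0.9] j [-0.26  0.07 -0.15  1.37  0.03  1.22]
.5555,.1695,.25,2.3 -> [25.25 17.84  0.96] tw -0.637
```

Emit:
{"fn": "send_rows", "kwargs": {
  "motion": "-0.1 3.3 2.3 0 -0.1;-0.1 6.6 4.6 0 -0.22;-0.1 10 7 0 -0.35;-0.1 13 9.2 0.3 -0.48;-0.1 16.5 11.6 0.5 -0.6"
}}

```text
clock: 15.5
eef_pos: [0.5026, 0.0757, 0.2518]
tool_rot: [0.425, 0.905, 0.012, -0.009]
ft_force: [0.4, -0.9, -1.0]
grip_width: 0.0472
grasp_force: 5.6
```

```bash
python3 go.py .5555,.1695,.25,2.3
```

```text
t 15.5 tcp [0.5026 0.0757 0.2518] psi 2.2626 zax [-0.006  0.03  -1.   ] grip 0.0472 5.6 ft [ 0.4 -0.9 -1. ] j [0.13 0.25 0.07 1.39 0.03 1.01]
.5555,.1695,.25,2.3 -> [ 3.84 10.05  0.43] tw -0.037
```

Emit:
{"fn": "send_rows", "kwargs": {
  "motion": "-0.1 1.3 3.3 0.2 -0.037;-0.1 2.5 6.5 0.4 -0.037;-0.1 3.5 9 0.5 -0.037;-0.1 3.8 10 0.5 -0.037;-0.1 3.8 10 0.5 -0.037"
}}

```text
clock: 16.0
eef_pos: [0.5553, 0.1684, 0.2487]
tool_rot: [0.41, 0.912, 0.012, -0.009]
ft_force: [-0.5, -0.9, -1.0]
grip_width: 0.0469
grasp_force: 5.6
```

```bash
python3 go.py .5555,.1695,.19,2.3 .5555,.1695,.126,2.3; python3 - <<'E'
from h import *
for n in("top","side"):
    im=vision.camera(n)[:,:,::-1].copy();cv2.imwrite(f"pics/{n}9.png",im)
    print(n,[(np.round(r["rect"],1).tolist(),round(r["conf"],2)) for r in boxes_of(n,"tongs")[:2]])
a=cv2.imread("pics/side9.png")[120:220,200:310];a=cv2.resize(a,None,fx=5,fy=5,interpolation=2)
cv2.imwrite("pics/s9.png",a)
o=bot.get_obs()
from scipy.spatial.transform import Rotation as Ro
R=Ro.from_quat(o["tool_rot"]).as_matrix();P=lambda l:o["eef_pos"]+R@l
print(proj("side",[P([0,0,-.051]),P([0,.035,.11]),P([0,-.035,.11])]).round(1).tolist())
E
```

```text
t 16.0 tcp [0.5553 0.1684 0.2487] psi 2.2977 zax [-0.007  0.03  -1.   ] grip 0.0469 5.6 ft [-0.5 -0.9 -1. ] j [0.28 0.4  0.27 1.44 0.03 1.12]
.5555,.1695,.19,2.3 -> [-0.09  0.    5.87] tw -0.002
.5555,.1695,.126,2.3 -> [-0.26 -0.09 12.27] tw -0.002
top [([163.1, 193.8, 16.7, 24.9], 0.49)]
side [([255.6, 148.4, 11.8, 46.3], 0.66), ([257.9, 147.4, 10.7, 38.7], 0.44)]
[[251.9, 122.5], [258.4, 164.8], [248.0, 171.7]]
```

View pics/s9.png

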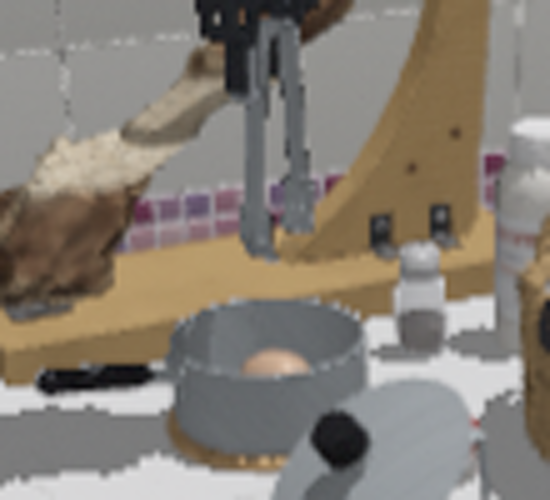

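Emit:
{"fn": "send_rows", "kwargs": {
  "motion": "-0.12 0.3 0 2 0;-0.12 0.3 0 4 0;-0.12 0.3 0 5.9 0;-0.12 0.3 0 5.9 0;-0.12 0.3 0 5.9 0"
}}

```text
clock: 16.7
eef_pos: [0.5526, 0.1707, 0.1912]
tool_rot: [0.41, 0.912, 0.013, -0.009]
ft_force: [0.1, -0.4, -1.3]
grip_width: 0.0481
grasp_force: 5.3
```

Emit:
{"fn": "send_rows", "kwargs": {
  "motion": "-0.12 -0.05 0 1 0;-0.12 -0.1 0 2 0;-0.12 -0.1 0 2 0"
}}

```text
clock: 17.0
eef_pos: [0.5525, 0.171, 0.1691]
tool_rot: [0.41, 0.912, 0.012, -0.01]
ft_force: [-1.2, -1.0, -1.4]
grip_width: 0.0479
grasp_force: 5.3
```

```bash
python3 go.py .5555,.1695,.126,2.3; python3 - <<'E'
from h import *
im=vision.camera("side")[:,:,::-1].copy();cv2.imwrite(f"pics/side10.png",im)
I=im.astype(int)[160:205,232:276];D=I[:,:,2]-I[:,:,0];G=I.sum(2)//3
for r,g in zip(D,G):print("".join(" e" if v>25 else "%2x"%(w//8) for v,w in zip(r,g)))
E
```

```text
t 17.0 tcp [0.5525 0.171  0.1691] psi 2.297 zax [-0.008  0.03  -1.   ] grip 0.0479 5.3 ft [-1.2 -1.  -1.4] j [0.28 0.43 0.11 1.25 0.03 1.13]
.5555,.1695,.126,2.3 -> [-0.43  0.06  4.3 ] tw -0.003
 d e d e11 d c c c d12 d c 7 3 4 4 6 d c a b d b 7 c c c d101110 e e e e e e e e e e e e
 d d d d10 e c b c d12 d c c 8 7 6 7 c e a b10 e a c c b a1211 e e e e e e e e e e e e e
 d c c d10 d b b c e12 f10 f10 e a b d d a 9 e d c c c b a e e e e e e e e e e e e e e e
 d e e f11 e f f1011121113121211 d d d c c 8 b 9 9 c c c b e e e e e e e e e e e e e 7 7
1111111213111312111212 e f e e f11 a c c c 8 b e e c c c c e e e e e e e e e e e e e 5 8
131213131211 f f f f11 e d d d e13 a c c c e e e e c c c e e e e e e e e e e e e e e 6 9
101010101111 f f e f11 f e e e e12 a c c e e e e e c c c d e e e e e e e e e e e e e 5 6
10 f f f1010 e e e e e e e e e e e a c c e e e e e c c c d e e e e e e e e e e e e e 5 4
 f f e e e e e e e e e e e e e e e b c c e e e e e c c c d e e e e e e e e e e e e e 5 5
 e e e e e e e e e e e e e e e e e d c c e e e e e a c c c e e e e e e e e e e e e e 8 8
 e e e e e e e 
[... 2399 characters left out ...]
b c c c c c c c c c c c d c d d d d d d d d d d d d d e e e e e e e e f131615
1a1a16 b c c c c c c c c c c d d c c c d d d d d d d d d d e e d d d e e e e f f11131313
1a1a16 b c b c c c c c c c c d d c c d d c d d d d d d d d d d e e d d d e f111213131313
1a1a14 b b c c c c c c c d c d d d c d c c c d d d d d d d d d e e d e f1011131313131313
1817 d b b c c c c c c c d d d d d d c c d d d d d d d d d d d d d d d f1012131313131313
 f e e b b c c c c c c c c d d c d d d c c c d d d d d d d d d d c b 8 9 8 e111313131313
 f d e a b c c c c d d c c c d d d d d d c c d d d d d d d d d c 7 4 4 4 4 4 a1113131313
 e c e a b c c c c c c c d c c d d d d d d d d d d d d d d d d 8 4 4 4 4 4 4 5 c11131313
```

Emit:
{"fn": "send_rows", "kwargs": {
  "motion": "-0.12 -0.1 0 1.2 0;-0.12 -0.1 0 2.4 0;-0.12 -0.1 0 3.4 0;-0.12 -0.1 0 3.8 0;-0.12 -0.1 0 3.8 0"
}}

```text
clock: 17.55
eef_pos: [0.5531, 0.1717, 0.1313]
tool_rot: [0.41, 0.912, 0.012, -0.01]
ft_force: [-0.2, 0.8, -0.9]
grip_width: 0.0478
grasp_force: 5.3
```

Emit:
{"fn": "send_rows", "kwargs": {
  "motion": "-0.12 0 0 0.3 0;-0.12 0 0 0.4 0;-0.12 0 0 0.4 0"
}}

```text
clock: 17.85
eef_pos: [0.554, 0.172, 0.1288]
tool_rot: [0.41, 0.912, 0.013, -0.009]
ft_force: [-0.5, 0.6, -0.4]
grip_width: 0.0478
grasp_force: 5.3
```

Emit:
{"fn": "send_rows", "kwargs": {
  "motion": "-0.12 -0.1 0 0.2 0;-0.12 -0.1 0 0.3 0;-0.12 -0.1 0 0.3 0"
}}

```text
clock: 18.15
eef_pos: [0.5544, 0.1712, 0.1255]
tool_rot: [0.41, 0.912, 0.013, -0.009]
ft_force: [-1.1, 0.0, -1.4]
grip_width: 0.0476
grasp_force: 5.3
```

Emit:
{"fn": "send_rows", "kwargs": {
  "motion": "-0.05 0 0 0 0;-0.02 0 0 0 0;0 0 0 0 0;0 0 0 0 0"
}}

```text
clock: 18.55
eef_pos: [0.5545, 0.1713, 0.1257]
tool_rot: [0.41, 0.912, 0.013, -0.009]
ft_force: [0.1, -0.9, -1.3]
grip_width: 0.0427
grasp_force: 7.8
```

Emit:
{"fn": "send_rows", "kwargs": {
  "motion": "0.03 0 0 0 0;0.06 0 0 0 0;0.06 0 0 0 0;0.06 0 0 0 0"
}}

```text
clock: 18.95
eef_pos: [0.5545, 0.1714, 0.1257]
tool_rot: [0.41, 0.912, 0.013, -0.009]
ft_force: [-0.8, 0.3, 0.1]
grip_width: 0.041
grasp_force: 45.2
```

Emit:
{"fn": "send_rows", "kwargs": {
  "motion": "0.12 0 0 0 0;0.12 0 0 0 0;0.12 0 0 0 0"
}}

```text
clock: 19.25
eef_pos: [0.5545, 0.1714, 0.1257]
tool_rot: [0.41, 0.912, 0.013, -0.009]
ft_force: [-0.0, 0.8, 0.2]
grip_width: 0.0406
grasp_force: 60.0
```

Emit:
{"fn": "send_rows", "kwargs": {
  "motion": "0.08 0 0 -0.5 0;0.08 0 0 -1 0;0.08 0 0 -2 0;0.08 0 0 -3 0;0.08 0 0 -4 0"
}}

```text
clock: 19.75
eef_pos: [0.555, 0.1701, 0.1669]
tool_rot: [0.41, 0.912, 0.013, -0.009]
ft_force: [0.3, 0.2, -1.3]
grip_width: 0.0407
grasp_force: 60.3
```

Emit:
{"fn": "send_rows", "kwargs": {
  "motion": "0.08 0 0 -1.5 0;0.08 0 0 -3 0;0.08 0 0 -4.5 0;0.08 0 0 -6 0;0.08 0 0 -6 0"
}}

```text
clock: 20.25
eef_pos: [0.5566, 0.1686, 0.2289]
tool_rot: [0.41, 0.912, 0.015, -0.007]
ft_force: [-0.1, -0.1, -1.5]
grip_width: 0.0404
grasp_force: 60.4
```

```bash
python3 go.py .555,.172,.2555,2.3; python3 - <<'E'
from h import *
for n in("side","top"):
    im=vision.camera(n)[:,:,::-1].copy();cv2.imwrite(f"pics/{n}11.png",im)
    for t in("egg","lid","tongs"):print(n,t,[(np.round(r["rect"],1).tolist(),round(r["conf"],2)) for r in boxes_of(n,t)[:2]])
for z in(.045,.165):print(z,proj("side",[.555,.172,z]))
I=cv2.imread("pics/side11.png").astype(int)[145:198,236:276];D=I[:,:,2]-I[:,:,0]
for r in D:print("".join("#" if v>45 else "+" if v>20 else "." for v in r))
E
```

```text
t 20.25 tcp [0.5566 0.1686 0.2289] psi 2.2974 zax [-0.     0.032 -0.999] grip 0.0404 60.4 ft [-0.1 -0.1 -1.5] j [0.28 0.4  0.22 1.38 0.03 1.12]
.555,.172,.2555,2.3 -> [ 0.42  0.16 -2.64] tw -0.003
side egg [([255.6, 170.1, 15.8, 10.3], 0.61)]
side lid [([275.4, 214.9, 37.2, 39.2], 0.76)]
side tongs [([255.3, 155.8, 10.8, 42.5], 0.91)]
top egg [([167.4, 193.6, 13.1, 8.5], 0.51)]
top lid [([241.0, 205.8, 50.2, 44.7], 0.96)]
top tongs [([165.8, 197.0, 19.4, 24.6], 0.54)]
0.045 [[254.48465619 192.6872187 ]]
0.165 [[253.0281992  161.04835439]]
+++....................................#
++....................................+#
......................................##
.....................................+##
....................................+###
....................................####
...................................+####
..................................+#####
..................................######
.................................+######
...............................+########
.............................++#########
.............................++#########
......................
[... 917 characters left out ...]
###
####++..........................++######
##++..............................+.####
++..................................#+..
........................................
........................................
........................................
........................................
........................................
........................................
........................................
........................................
........................................
........................................
........................................
........................................
........................................
........................................
```

Emit:
{"fn": "send_rows", "kwargs": {
  "motion": "0.06 0.1 0 -0.7 0;0.06 0.2 0.1 -1.4 0;0.06 0.3 0.1 -2 0;0.06 0.3 0.1 -2 0;0.06 0.3 0.1 -2 0"
}}

```text
clock: 21.15
eef_pos: [0.5541, 0.1707, 0.2461]
tool_rot: [0.41, 0.912, 0.013, -0.009]
ft_force: [-0.5, -0.2, -1.7]
grip_width: 0.0403
grasp_force: 60.3
```

Emit:
{"fn": "send_rows", "kwargs": {
  "motion": "0.06 0 0 0 0;0.06 0 0 0 0;0.06 0 0 0 0;0.06 0 0 0 0;0.06 0 0 0 0"
}}

```text
clock: 21.65
eef_pos: [0.5539, 0.1705, 0.2455]
tool_rot: [0.41, 0.912, 0.013, -0.009]
ft_force: [0.5, -0.5, -1.2]
grip_width: 0.0404
grasp_force: 60.3
```

```bash
python3 go.py; python3 - <<'E'
from h import *
vision.camera("side");P=boxes_of("side","egg");print(P[:1])
I=vision.camera("top")[:,:,::-1]
for t in("egg_timer","salt_shaker","lid"):print(t,[(np.round(r["rect"],1).tolist(),round(r["conf"],2)) for r in boxes_of("top",t)[:1]])
E
```

```text
t 21.65 tcp [0.5539 0.1705 0.2455] psi 2.2972 zax [-0.006  0.03  -1.   ] grip 0.0404 60.3 ft [ 0.5 -0.5 -1.2] j [0.28 0.39 0.26 1.43 0.03 1.13]
[{'rect': [341.5, 289.7, 30.6, 27.2], 'conf': 0.47}]
egg_timer [([213.0, 183.1, 19.0, 18.9], 0.84)]
salt_shaker [([149.7, 161.1, 22.4, 17.8], 0.64)]
lid [([241.9, 205.9, 54.4, 45.0], 0.97)]
```

```bash
python3 - <<'E'
from h import *
for n in("side","top"):
    im=vision.camera(n)[:,:,::-1].copy();cv2.imwrite(f"pics/{n}12.png",im)
    for t in("egg","tongs","jaw_a"):print(n,t,[(np.round(r["rect"],1).tolist(),round(r["conf"],2)) for r in boxes_of(n,t)[:3]])
print(proj("side",[.554,.173,.156]))
I=cv2.imread("pics/side12.png").astype(int)[155:176,244:268]
for r in I:print(" ".join("%3d/%3d"%(v[2],v[2]-v[0]) for v in r[::2]))
E
python3 go.py
```

```text
side egg [([256.2, 165.9, 6.4, 8.8], 0.66)]
side tongs [([255.1, 149.3, 12.0, 44.2], 0.58)]
side jaw_a [([252.1, 149.2, 8.8, 44.9], 0.65), ([241.2, 197.9, 68.2, 32.9], 0.38)]
top egg [([164.4, 196.6, 15.7, 13.1], 0.6), ([161.6, 195.6, 18.0, 27.0], 0.3)]
top tongs []
top jaw_a []
[[252.77777657 163.45611712]]
144/  3 144/  3 136/  2  97/ -7  94/ -6 156/  1 125/ -4  97/ -6  88/ -3 164/  2 152/  0 123/ 21
158/  2 149/  2 151/  3  96/ -7  96/ -5 160/ -2 157/ -3  97/ -6 111/ -5 121/  4 150/  1 104/ 29
175/  5 157/  7 164/  7  98/ -7  98/ -6 108/ -9  84/ -6  95/ -7 137/ -7 116/  5 144/  2 122/ 44
148/ 17 143/ 19 140/ 10  98/ -7 102/ -5 154/ 31 154/ 28 103/  1 121/ -6 109/  5 135/  4 149/ 61
129/ 20 129/ 17 147/  8  99/ -6 107/ -2 203/ 54 204/ 53 158/ 34  99/ -7 118/  2 143/ 21 162/ 68
124/ 19 123/ 17 139/ 14  98/ -6 107/ -2 202/ 52 214/ 51 201/ 53 117/  6 143/  7 157/ 56 161/ 69
119/ 19 121/ 15 109/ 25 101/ -6 109/ -3 199/ 53 220/ 46 207/ 53 163/ 36 154/ 25 161/ 69 160/ 69
136/  7 138/ 12 103/ 13 101/ -6 110/ -6 193/ 46 208/ 48 206/ 51 188/ 50 152/ 59 160/ 68 156/ 66
158/  5 154/ 15 114/ 1
[... 669 characters left out ...]
/ 75  81/ -6  96/ -6  93/ -5 119/ 45 125/ 49 121/ 55 127/ 57 131/ 57 124/ 56
183/ 76 183/ 76 183/ 75 133/ 47 135/ 32 102/ -4 144/ 62 140/ 61 124/ 56 119/ 51 138/ 62 133/ 59
183/ 75 183/ 75 183/ 75 182/ 76 179/ 67 149/ 34 171/ 72 145/ 63 153/ 67 138/ 60 159/ 69 164/ 70
183/ 75 183/ 74 184/ 75 183/ 76 183/ 75 182/ 75 183/ 76 171/ 72 182/ 75 179/ 74 177/ 75 176/ 74
182/ 76 184/ 75 183/ 76 183/ 75 183/ 76 183/ 76 183/ 75 183/ 75 183/ 76 181/ 74 179/ 74 180/ 75
181/ 74 182/ 75 183/ 75 182/ 74 182/ 74 184/ 75 183/ 75 184/ 75 183/ 74 182/ 75 183/ 75 183/ 76
t 22.35 tcp [0.5539 0.1706 0.2457] psi 2.2973 zax [-0.006  0.03  -1.   ] grip 0.0403 60.3 ft [ 0.8 -0.9 -2. ] j [0.28 0.39 0.26 1.43 0.03 1.13]
```

```bash
python3 -c "
from workcell import workorder
print(workorder.job_done())"
```

```text
the job is handed in; nothing more can be done
None
```

I handed the job in at about 22 s: the lid lies knob-up on the rest, and the tongs hold the egg still above the pan at about 60 N of grip, the top of the advised range. I checked the final state from box detections and pixel values only, because my ten picture views were used up.

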